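# Load the breakfast tray and leave the look-alikes

## Robot

A 6-joint arm with a two-finger parallel gripper is mounted at the origin on a cart in front of the work surface, level with it; the furniture and walls round the work are solid. World frame = base frame: x ahead of the robot, y to its left, z up, the work surface at z = 0. Lengths are in m, angles in rad, forces in N, time in s.
With the tool pointing down it reaches from about 0.425 to 0.95 m from the base axis. Payload 14.7 kg.
Tool frame: the origin (TCP) lies on the centre line of the jaws, within the pads' length; the fingertips stand 17 mm ahead of it and the grasp point (between the pads) lies 2 mm behind it (tcp_to_tips is the distance from the TCP to the fingertips, in m); z points along the fingers, y is the line along which they close (so a half turn about z gives the same grasp; the last joint's range is limited). The gripper opens to 85 mm and grips with 20 to 120 N. Pads are 22 mm wide; open, the fingers measure 114 mm over their backs; the gripper's body (76 mm by 85 mm) begins 54 mm behind the grasp point. The pads swing forward as they close: fully open they stand 13 mm farther back than shut.
Start: joints at [-1.255, 0.48, 1.596, -0, 1.065, -0.047], TCP at [0.231, -0.608, 0.248] pointing down, gripper open.
Joint ranges: [-2.75, 2.75], [-0.82, 2.05], [0.23, 2.67], [-1.56, 4.7], [0.09, 2.69], [-2.92, 2.92]. Speed limits (rad/s): [1.89, 1.89, 2.39, 3.01, 3.01, 3.01].

## Interface

Orientations are given as a unit quaternion [x, y, z, w].
In Python, from bench import * gives the robot as it stands. The module is installed in compiled form; this text tells all that it offers.
- The arm moves only by the tool arm_command, never from a script. Its argument "increments" is a list of rows, each a list of 7 numbers: the opening, from -1 (shut) to 1 (fully open), so that 0 is half open, then the shift along the world's x, y, z in m, then the turn, a rotation vector about the world's x, y, z in degrees. In form: [[jaw, x, y, z, wx, wy, wz], ...]. A call has 1 to 8 rows; each row shifts and turns the commanded pose from where the row before left it; what a row does not reach is not made up. A row lasts 1/12 s, in which the tool goes at most 41.7 mm and 7.16 degrees, less where a joint would pass 70% of its speed; a pose out of reach is approached as far as the arm can. A call with a gripper value outside its range is refused whole. The fingers move at their own pace and stop on an object; the grip force is fixed at half the most. Time passes only in rows, so rows that do not move let the fingers close. It gives the time, the measured TCP pose, the force, the opening and the grip force at its end, in the units of the state.
- state(): the state, without advancing time (a new reading comes with each control period).
- snapshot(name): name is "side" or "top" or "wrist"; returns a dict with "color" (420x560x3 uint8, blue, green, red), "fx", "fy", "cx", "cy" (pixels), "T" (4x4, takes a point from camera to world coordinates); the wrist camera has in their place "T_tool_cam" (4x4, takes a point from camera to tool coordinates, whose origin is the TCP and whose axes are the flange's). Camera axes: x right, y down, z forward; pixel columns grow to the right and rows downward; lengths in m; the calibration is good to about 2 mm. A picture is of the moment at which its call begins: read the wrist's pose just before it. There is no depth.
- finish_job(): hands the job in; it is judged then, once.
The state is a dict: "clock": time; "q": joint angles; "joint_velocities": joint speeds; "joint_efforts": joint torques, N m; "ee_pos": TCP position; "ee_rot": TCP orientation; "contact_force": force on the tool from outside, world axes, zero at the start; "wrist_torque": the same for the moment, N m; "gripper_width": finger opening in m; "gripper_force": force on a finger pad.
Only numpy, scipy, OpenCV 4.12 (cv2) and the standard library are available. Lean on these libraries where they do the work, as an engineer would, in place of code of your own. Each camera call takes 0.05 s, during which the arm holds its last target. There are 200 camera calls.

## Task

Get the breakfast tray ready: first lay the spoon in the tray's long recess, while it can still be reached. Then stand the tall spice jar in the deep steel cup, the shaker in the low steel cup, and the cream jug in the three-sided bay between the cups with its handle pointing out of the bay's open side. Keep the jars and the jug upright all the time, and leave the fork, the stout little stain jar and the mug where they are: they do not belong on the tray.

Things in the scene. Friction and masses are not known exactly. Their poses are not given: they have to be found in the camera images.
- tray: Pale wooden tray, fixed, 320 (x) x 180 (y) x 14 mm; origin mid-underside. +y half: spoon recess 216 x 70 mm, centre y +49, floor z 8. -y half: jug bay at x 0, inside 87 mm wide (x), back wall's face y +7.5, open to -y, floor z 14, walls 6 mm thick, top z 39; jug body centred at y -36. Cups at x +105 and -105, y -36. Steel end handles x +-150, 42 mm high.
- deep_cup: Deep round steel cup fixed on the tray, at one end or the other; 73 mm outside, 66 mm inside, 46 mm high, floor 4 mm thick; origin: centre of its underside, which is 14 mm above the counter; open at the top.
- low_cup: Low round steel cup fixed on the tray at the end where the deep cup is not; 73 mm outside, 66 mm inside, 24 mm high, floor 4 mm thick; origin: centre of its underside, which is 14 mm above the counter; open at the top.
- cream_jug: White china jug with a spout, upright, 67 (x) x 103 (y, with handle) x 85 mm, 0.16 kg; origin: middle of that outline, on the underside, z up. Round body centred at y +17; handle to -y, out to y -52. Widest 34 mm up, 54 mm at the rim: take it across the body along x, 50 to 65 mm up. In its bay its axes run as the tray's.
- spice_jar: Tall straight glass spice jar with a white lid, 44 mm across, 109 mm high, 0.11 kg, standing upright; origin: centre of its underside, z up.
- shaker: Glass table shaker with a grey domed top, upright, 90 mm high, 44 mm across at its widest (30 mm up), narrowing to 34 mm from 66 mm up, 0.1 kg; origin: centre of its underside, z up. It stands among the things beside the tray; one far off at the right end of the bar is not meant.
- teaspoon: Steel spoon lying flat, 191 mm long (x), 38 mm wide at the bowl (+x), 13 mm high, 0.045 kg; origin: middle of its length, on the underside. Take it across the middle, where it stops the fingers 20 to 30 mm apart (its solid form is a plain wedge from bowl to handle end, fuller than the stem looks).
- fork: Steel fork lying flat, 196 mm long (x), 27 mm wide, 13 mm high; origin: middle of its length, on the underside. Stays where it is.
- stain_jar: Small stout craft jar of amber stain with a black screw cap, 45 mm across, 74 mm high: shorter than the shaker, not food. Origin: centre of its underside. Stays where it is.
- white_mug: White mug with a handle, 86 x 116 mm, 91 mm high, straight-sided without a spout. Origin: centre of its outline's underside; the handle points to its -y. Stays where it is.
Things that resemble listed ones, but are neither listed nor needed, are in the scene too. What is shaped like the spice_jar but brown or green is not meant.

How it is judged:
On the way:
1. the spoon lies in the recess, let go, before the jug or either jar comes to the tray (x of teaspoon in the frame of tray between -0.018 and 0.018 m and y of teaspoon in the frame of tray between 0.029 and 0.069 m and z of teaspoon in the frame of tray below 0.012 m and contact force between teaspoon and the fingers below 0.1 N and horizontal distance between each of cream_jug, spice_jar, shaker and tray above 0.16 m), for 0.2 s.
At the end, for the whole second after the job is handed in: Spoon in the recess (18 to 20 mm, 0.25 rad); spice jar on the deep cup's floor, shaker on the low cup's, upright; jug upright on the bay's floor (18 mm), handle out of the open side (0.4 rad); fork, stain jar and mug within 30 mm of their starts; all let go and at rest (x of teaspoon in the frame of tray between -0.018 and 0.018 m and y of teaspoon in the frame of tray between 0.029 and 0.069 m and z of teaspoon in the frame of tray below 0.012 m and angle between the x axis of teaspoon and the x axis of tray, either way round below 0.25 rad and horizontal distance between spice_jar and deep_cup below 0.014 m and z of spice_jar in the frame of deep_cup below 0.01 m and angle between each of spice_jar, shaker, cream_jug's own z axis and vertical below 0.12 rad and horizontal distance between shaker and low_cup below 0.014 m and z of shaker in the frame of low_cup below 0.01 m and x of cream_jug in the frame of tray between -0.018 and 0.018 m and y of cream_jug in the frame of tray between -0.07 and -0.036 m and z of cream_jug in the frame of tray below 0.018 m and angle between the y axis of cream_jug and the y axis of tray, either way round below 0.4 rad and y of tray in the frame of cream_jug above 0.02 m and distance of each of fork, stain_jar, white_mug from where it was at the start of the episode below 0.03 m and linear speed of each of teaspoon, spice_jar, shaker, cream_jug below 0.02 m/s); the robot touches nothing.
It fails at once if the fork, the stain jar or the mug is moved by more than 30 mm (distance of any of fork, stain_jar, white_mug from where it was at the start of the episode above 0.03 m).
It fails at once if the jug, the spice jar or the shaker is tipped by more than 0.6 rad (angle between any of cream_jug, spice_jar, shaker's own z axis and vertical above 0.6 rad).
It also fails if it takes over 115 s, if anything falls off the work surface, if the arm or the gripper's body presses on something with over 40 N, if the wrist force passes 120 N, or if a joint passes its speed limit or range.

## Working session

There is one attempt and no reset: what is moved stays moved. The work goes in short steps, Python scripts to look and compute and a tool call to move; the robot and the scene stay as the last step left them, time stands still between calls to the robot, and variables do not carry over. Pictures are saved under pics/ and viewed, at most 14 in all, crops included, and the job is handed in when it is done.

Besides the shell and the picture viewer there is one more tool, called as a command line: name --pt "numbers of a row" for each row, then --argument value for the rest. arm_command: Moves the arm, as the interface text tells. Its arguments: {"type":"object","properties":{"increments":{"type":"array","items":{"type":"array","items":{"type":"number"}}}},"required":["increments"]}

```bash
mkdir -p pics; cat > h.py <<'E'
from bench import *
import numpy as np, cv2
from scipy.spatial.transform import Rotation as R
def snap(name, f):
    s=state(); d=snapshot(name); cv2.imwrite('pics/'+f+'.png', d['color'])
    if name=='wrist':
        T=np.eye(4); T[:3,:3]=R.from_quat(s['ee_rot']).as_matrix(); T[:3,3]=s['ee_pos']; d['T']=T@d['T_tool_cam']
    np.savez('pics/'+f+'.npz', T=d['T'], k=[d['fx'],d['fy'],d['cx'],d['cy']])
    return d
def w(f,u,v,z):
    d=np.load('pics/'+f+'.npz'); fx,fy,cx,cy=d['k']; T=d['T']
    r=T[:3,:3]@np.array([(u-cx)/fx,(v-cy)/fy,1]); return (T[:3,3]+r*(z-T[2,3])/r[2]).round(4)
def pix(f,p):
    d=np.load('pics/'+f+'.npz'); fx,fy,cx,cy=d['k']; T=d['T']
    q=T[:3,:3].T@(np.array(p)-T[:3,3]); return (q[0]/q[2]*fx+cx).round(1),(q[1]/q[2]*fy+cy).round(1)
E
python3 - <<'E'
from h import *
for n in('top','side'):
    d=snap(n,n+'0'); print(n,d['T'].round(3).tolist(),d['fx'],d['cx'],d['cy'])
s=state(); print(s['clock'],s['ee_rot'],s['gripper_width'])
E
```

```text
top [[-0.028, -0.989, 0.143, 0.375], [-1.0, 0.026, -0.016, -0.222], [0.012, -0.143, -0.99, 1.1], [0.0, 0.0, 0.0, 1.0]] 441.56436768848886 284.0970594203919 210.75177287396778
side [[-0.506, -0.577, 0.642, -0.485], [-0.862, 0.325, -0.388, 0.398], [0.015, -0.75, -0.662, 1.072], [0.0, 0.0, 0.0, 1.0]] 531.9286625059422 281.95799223842295 206.14627614024417
0.1 [ 9.83600308e-01  1.80361169e-01 -6.59634404e-05 -5.27704230e-04] 0.08585855950939147
```

View pics/top0.png

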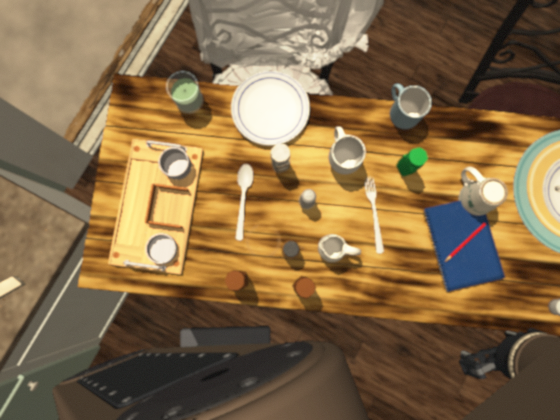

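View pics/side0.png

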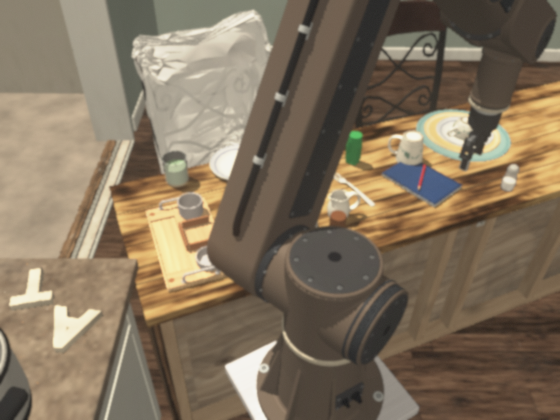

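The top view shows the tray at about (158,205), with cups at (175,162) and (161,249) and the bay opening to the right. Candidates by pixel:
- **Spoon:** (243,200). The fork is at (375,215).
- **Spice jar:** white-lidded jar at (280,155). The green one (413,161) and brown ones (235,280), (305,288) are excluded by colour.
- **Shaker:** grey top at (308,198). The one at the far right (556,307) is not meant.
- **Stain jar:** dark cap at (291,249).
- **Jug:** (333,248), which has a spout. The mug is at (347,153).

I'll confirm these in one enlarged crop.

```bash
python3 - <<'E'
import cv2
i=cv2.imread('pics/top0.png')[130:305,100:390]
cv2.imwrite('pics/c1.png',cv2.resize(i,None,fx=2.75,fy=2.75,interpolation=cv2.INTER_CUBIC))
E
```

```text
(no output)
```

View pics/c1.png

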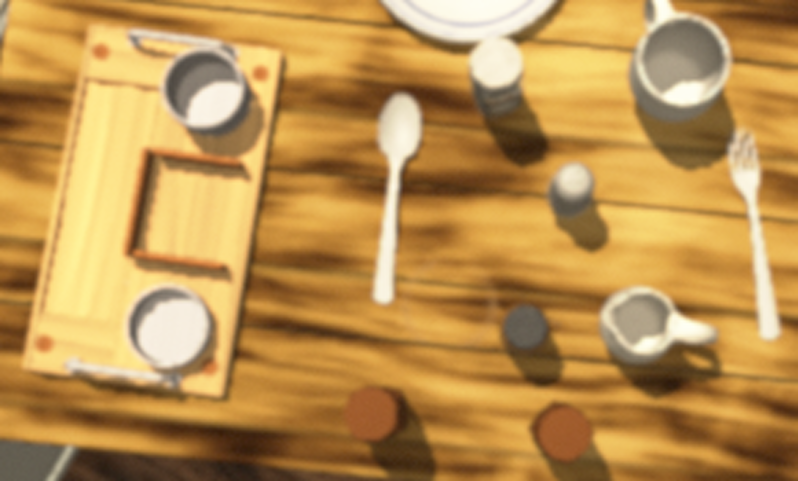

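The crop confirms them. The white-lidded straight jar is at crop (497,65), the grey-domed shaker at (572,182), the black-capped stain jar at (526,327), and the spouted jug at (640,320) with its handle to the right. The cup at the upper (far) end, (204,88), is deep; the one at (170,325) is low.

```bash
python3 - <<'E'
from h import *
def c(u,v,z): return w('top0',100+u/2.75,130+v/2.75,z)
P={}
for n,u,v,z in [('trTL',92,28,.014),('trTR',283,50,.014),('trBR',223,397,.014),('trBL',25,367,.014),('deeprim',204,88,.060),('lowrim',170,325,.038),
 ('bayTL',148,152,.039),('bayBL',131,253,.039),('bayTR',245,170,.039),('bayBR',230,268,.039),
 ('bowl tip',402,93,.008),('spoonend',383,302,.008),('lid',497,62,.109),('shtop',573,180,.088),('stain',526,325,.074),('jugrim',638,320,.085),('jughandle',715,333,.06),('mugrim',682,60,.091),('brown1',372,414,.1),('brown2',563,432,.1),('forktip',742,132,.01),('forkend',769,338,.01)]:
    P[n]=c(u,v,z); print(n,P[n])
print('tray c',sum(P[k] for k in('trTL','trTR','trBR','trBL'))/4)
d=P['trTL']-P['trBL']+P['trTR']-P['trBR']; print('yaw',np.degrees(np.arctan2(d[1],d[0])))
d=P['deeprim']-P['lowrim'];print('yaw cups',np.degrees(np.arctan2(d[1],d[0])),np.hypot(*d[:2]))
d=P['bowl tip']-P['spoonend'];print('spoon yaw',np.degrees(np.arctan2(d[1],d[0])),np.hypot(*d[:2]),(P['bowl tip']+P['spoonend'])/2)
E
```

```text
trTL [0.7228 0.1374 0.014 ]
trTR [ 0.6977 -0.0381  0.014 ]
trBR [0.3828 0.0151 0.014 ]
trBL [0.4139 0.1898 0.014 ]
deeprim [0.6513 0.0232 0.06  ]
lowrim [0.446  0.0562 0.038 ]
bayTL [0.5997 0.0772 0.039 ]
bayBL [0.5098 0.0907 0.039 ]
bayTR [ 0.5813 -0.0086  0.039 ]
bayBR [0.4944 0.0042 0.039 ]
bowl tip [ 0.6559 -0.1465  0.008 ]
spoonend [ 0.4635 -0.1265  0.008 ]
lid [ 0.6548 -0.2337  0.109 ]
shtop [ 0.5562 -0.2955  0.088 ]
stain [ 0.4355 -0.2525  0.074 ]
jugrim [ 0.4366 -0.3459  0.085 ]
jughandle [ 0.4252 -0.4145  0.06  ]
mugrim [ 0.6578 -0.3926  0.091 ]
brown1 [ 0.3652 -0.1244  0.1   ]
brown2 [ 0.3465 -0.2792  0.1   ]
forktip [ 0.611  -0.4582  0.01  ]
forkend [ 0.4218 -0.472   0.01  ]
tray c [0.5543  0.07605 0.014  ]
yaw -9.60822633065087
yaw cups -9.13163392041146 0.207935302438042
spoon yaw -5.934587842165189 0.19343670799514762 [ 0.5597 -0.1365  0.008 ]
```

Next: fly above the spoon, turning -26.7° about z.

arm_command --pt "0.2 0.0205 0.0295 0 0 0 -1.7" --pt "0.2 0.0205 0.0295 0 0 0 -1.7" --pt "0.2 0.0205 0.0295 0 0 0 -1.7" --pt "0.2 0.0205 0.0295 0 0 0 -1.7" --pt "0.2 0.0205 0.0295 0 0 0 -1.7" --pt "0.2 0.0205 0.0295 0 0 0 -1.7" --pt "0.2 0.0205 0.0295 0 0 0 -1.7" --pt "0.2 0.0205 0.0295 0 0 0 -1.7"

```text
clock: 0.77
ee_pos: [0.3952, -0.37, 0.2482]
ee_rot: [0.998, 0.062, -0.0, -0.0]
contact_force: [0.8, -0.5, -0.0]
gripper_width: 0.0513
gripper_force: 0.0
```

arm_command --pt "0.2 0.0205 0.0295 0 0 0 -1.7" --pt "0.2 0.0205 0.0295 0 0 0 -1.7" --pt "0.2 0.0205 0.0295 0 0 0 -1.7" --pt "0.2 0.0205 0.0295 0 0 0 -1.7" --pt "0.2 0.0205 0.0295 0 0 0 -1.7" --pt "0.2 0.0205 0.0295 0 0 0 -1.7" --pt "0.2 0.0205 0.0295 0 0 0 -1.7" --pt "0.2 0.0205 0.0295 0 0 0 -1.7"

```text
clock: 1.43
ee_pos: [0.5593, -0.134, 0.2481]
ee_rot: [0.998, -0.057, -0.0, -0.0]
contact_force: [0.6, -1.3, -0.3]
gripper_width: 0.0511
gripper_force: 0.0
```

```bash
python3 - <<'E'
from h import *
s=state(); print(s['clock'],s['ee_pos'],s['gripper_width'],s['contact_force'],s['q'])
snap('wrist','w1')
print(pix('w1',[.656,-.1465,.008]),pix('w1',[.4635,-.1265,.008]))
E
```

```text
1.4333 [ 0.55928218 -0.13395313  0.24812888] 0.051058660888111396 [ 0.62968751 -1.30626161 -0.33782648] [-2.87773041e-01  3.76159962e-01  1.77158775e+00 -3.58319939e-05
  9.94236663e-01  1.39636931e+00]
(np.float64(281.0), np.float64(67.9)) (np.float64(282.5), np.float64(260.5))
```

View pics/w1.png

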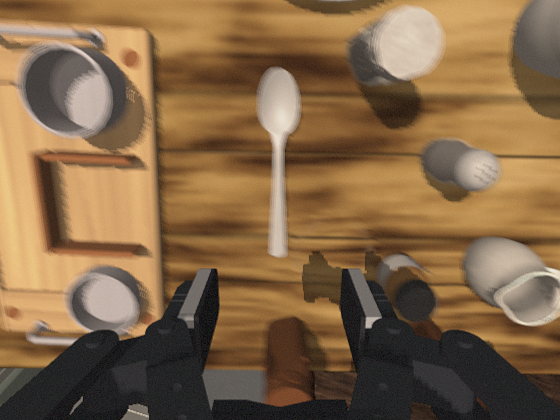

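The wrist view shows the spoon from (277,67) to (278,257). The deep cup rim is at (67,90), the low cup rim at (104,299), the bay corners at (40,157)/(52,250), and the spice lid at (413,45).

```bash
python3 - <<'E'
from h import *
a=w('w1',277,67,.006);b=w('w1',278,257,.004);print(a,b,(a+b)/2,np.degrees(np.arctan2(*(a-b)[1::-1])))
for n,u,v,z in [('deeprim',68,90,.06),('lowrim',104,299,.038),('bayTL',37,152,.039),('bayBL',51,252,.039),('trTR',151,27,.014),('lid',413,44,.109),('sh',480,169,.088),('stain',412,299,.074),('jug',530,297,.085)]: print(n,w('w1',u,v,z))
E
```

```text
[ 0.6572 -0.143   0.006 ] [ 0.4662 -0.1219  0.004 ] [ 0.5617  -0.13245  0.005  ] -6.303972362501372
deeprim [0.6565 0.0243 0.06  ]
lowrim [0.4558 0.0579 0.038 ]
bayTL [0.6094 0.0781 0.039 ]
bayBL [0.5132 0.095  0.039 ]
trTR [ 0.7016 -0.0378  0.014 ]
lid [ 0.6562 -0.2321  0.109 ]
sh [ 0.5621 -0.2906  0.088 ]
stain [ 0.4433 -0.2424  0.074 ]
jug [ 0.4407 -0.3418  0.085 ]
```

arm_command --pt "0.2 0.001 0 -0.037 0 0 0" --pt "0.2 0.001 0 -0.037 0 0 0" --pt "0.2 0 0 -0.037 0 0 0" --pt "0.2 0 0 -0.037 0 0 0" --pt "0.2 0 0 -0.037 0 0 0" --pt "0.2 0 0 -0.025 0 0 0" --pt "0.2 0 0 -0.015 0 0 0" --pt "0.2 0 0 0 0 0 0"

```text
clock: 2.15
ee_pos: [0.5584, -0.1351, 0.0199]
ee_rot: [0.998, -0.056, -0.003, -0.001]
contact_force: [-1.5, -0.2, 0.0]
gripper_width: 0.051
gripper_force: 0.0
```

arm_command --pt "-1 0 0 0 0 0 0" --pt "-1 0 0 0 0 0 0" --pt "-1 0 0 0 0 0 0" --pt "-1 0 0 0 0 0 0"

```text
clock: 2.48
ee_pos: [0.5629, -0.1363, 0.0284]
ee_rot: [0.998, -0.056, 0.003, 0.001]
contact_force: [-19.3, 10.0, 119.5]
gripper_width: 0.0047
gripper_force: 59.7
```

The fingers closed past the spoon and pressed on the counter, so I'm lifting at once.

arm_command --pt "-1 0 0 0.02 0 0 0" --pt "-1 0 0 0.03 0 0 0" --pt "-1 0 0 0.03 0 0 0" --pt "-1 0 0 0.02 0 0 0" --pt "-1 0 0 0 0 0 0"

```text
clock: 2.9
ee_pos: [0.5635, -0.1365, 0.1292]
ee_rot: [0.998, -0.056, 0.004, 0.001]
contact_force: [1.0, 0.3, 0.3]
gripper_width: -0.0002
gripper_force: 0.0
```

```bash
python3 - <<'E'
from h import *
s=state(); print(s['clock'],s['ee_pos'],s['gripper_width'],s['gripper_force'],s['contact_force'])
snap('wrist','w2')
E
```

```text
2.9 [ 0.56353213 -0.13648951  0.12918674] -0.00015955985886438083 0.0 [1.0341574 0.2797032 0.2569257]
```

View pics/w2.png

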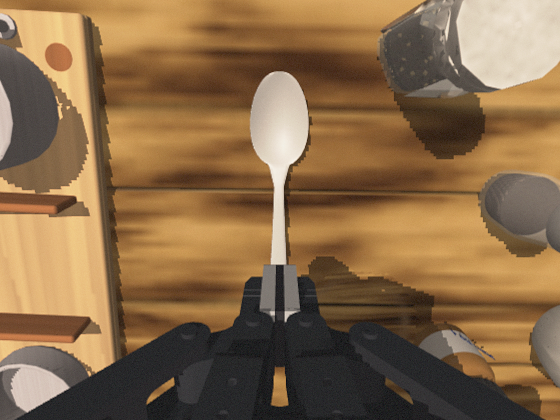

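```bash
python3 - <<'E'
from h import *
d=snapshot('wrist'); T=d['T_tool_cam']; print(T.round(4).tolist(), d['fx'],d['cy'],d['cx'])
def p(q):
    q=T[:3,:3].T@(np.array(q)-T[:3,3]); return (q[0]/q[2]*d['fx']+d['cx']).round(1),(q[1]/q[2]*d['fy']+d['cy']).round(1)
for z in(0,.005,.01,.013,.017,.022,.03): print(z,'shut',p([.011,0,z]),p([-.011,0,z]),'51mm',p([.011,.0255,z]),p([.011,-.0255,z]))
a=w('w2',279,71,.006);print(a,w('w2',281,260,.01),w('w2',279,160,.01), w('w1',277,67,.006),w('w1',279,130,.006))
E
```

```text
[[-0.0002, -0.9505, -0.3107, 0.0807], [1.0, -0.0009, 0.0021, -0.0009], [-0.0023, -0.3107, 0.9505, -0.1257], [0.0, 0.0, 0.0, 1.0]] 375.17385261363637 209.9058006149568 279.2684198575841
0 shut (np.float64(280.8), np.float64(282.4)) (np.float64(280.8), np.float64(332.0)) 51mm (np.float64(348.6), np.float64(282.3)) (np.float64(213.0), np.float64(282.4))
0.005 shut (np.float64(280.8), np.float64(276.0)) (np.float64(280.7), np.float64(324.4)) 51mm (np.float64(346.3), np.float64(275.9)) (np.float64(215.1), np.float64(276.1))
0.01 shut (np.float64(280.7), np.float64(270.0)) (np.float64(280.6), np.float64(317.3)) 51mm (np.float64(344.2), np.float64(270.0)) (np.float64(217.1), np.float64(270.1))
0.013 shut (np.float64(280.6), np.float64(266.7)) (np.float64(280.6), np.float64(313.2)) 51mm (np.float64(342.9), np.float64(266.6)) (np.float64(218.3), np.float64(266.7))
0.017 shut (np.float64(280.6), np.float64(262.3)) (np.float64(280.5), np.float64(307.9)) 51mm (np.float64(341.4), np.float64(262.2)) (np.float64(219.7), np.float64(262.4))
0.022 shut (np.float64(280.5), np.float64(257.2)) (np.float64(280.5), np.float64(301.7)) 51mm (np.float64(339.5), np.float64(257.1)) (np.float64(221.5), np.float64(257.2))
0.03 shut (np.float64(280.4), np.float64(249.6)) (np.float64(280.4), np.float64(292.5)) 51mm (np.float64(336.8), np.float64(249.5)) (np.float64(224.0), np.float64(249.6))
[ 0.6545 -0.1464  0.006 ] [ 0.5277 -0.1336  0.01  ] [ 0.5996 -0.1402  0.01  ] [ 0.6572 -0.143   0.006 ] [ 0.6006 -0.1383  0.006 ]
```

Spoon barely moved. The fingertips sit about 6 mm further back at this opening, so they gripped too high. I'll go lower with a smaller opening.

arm_command --pt "-0.05 0 0 0 0 0 0" --pt "-0.05 -0.002 0 -0.02 0 0 0" --pt "-0.05 0 0 -0.025 0 0 0" --pt "-0.05 0 0 -0.025 0 0 0" --pt "-0.05 0 0 -0.02 0 0 0" --pt "-0.05 0 0 0 0 0 0" --pt "-0.05 0 0 0 0 0 0"

```text
clock: 3.58
ee_pos: [0.5575, -0.1353, 0.0321]
ee_rot: [0.998, -0.056, -0.002, -0.0]
contact_force: [0.0, 0.6, 0.1]
gripper_width: 0.0404
gripper_force: 0.0
```

arm_command --pt "-0.05 0.002 -0.001 -0.008 0 0 0" --pt "-0.05 0 0 -0.006 0 0 0" --pt "-0.05 0 0 0 0 0 0" --pt "-0.05 0 0 0 0 0 0"

```text
clock: 3.92
ee_pos: [0.5608, -0.1367, 0.0195]
ee_rot: [0.998, -0.056, 0.0, 0.0]
contact_force: [0.9, -0.3, -0.6]
gripper_width: 0.0405
gripper_force: 0.0
```

arm_command --pt "-0.2 0 0 -0.003 0 0 0" --pt "-0.3 0 0 0 0 0 0" --pt "-0.3 0 0 0 0 0 0" --pt "-0.4 0 0 0 0 0 0" --pt "-0.4 0 0 0 0 0 0"

```text
clock: 4.33
ee_pos: [0.5611, -0.1368, 0.0169]
ee_rot: [0.998, -0.056, 0.001, 0.0]
contact_force: [-0.0, -0.3, 9.3]
gripper_width: 0.0264
gripper_force: 53.6
```

arm_command --pt "-0.4 0 0 0.0005 0 0 0" --pt "-0.5 0 0 0.0005 0 0 0" --pt "-0.6 0 0 0 0 0 0" --pt "-0.6 0 0 0 0 0 0"

```text
clock: 4.67
ee_pos: [0.5606, -0.1367, 0.0173]
ee_rot: [0.998, -0.056, -0.0, -0.0]
contact_force: [-0.4, -1.3, -0.4]
gripper_width: 0.026
gripper_force: 58.8
```

Gripped at 26 mm. Lift and carry over the recess.

arm_command --pt "-0.7 0 0 0.01 0 0 0" --pt "-0.7 0 0 0.03 0 0 0" --pt "-0.7 0 0 0.035 0 0 0" --pt "-0.7 0 0 0.035 0 0 0" --pt "-0.7 0 0.02 0.01 0 0 -0.5" --pt "-0.7 0 0.03 0 0 0 -0.5" --pt "-0.7 0 0.033 0 0 0 -0.5" --pt "-0.7 0 0.033 0 0 0 -0.5"

```text
clock: 5.33
ee_pos: [0.5607, -0.0198, 0.1385]
ee_rot: [0.997, -0.074, 0.001, -0.0]
contact_force: [0.5, 0.3, 0.1]
gripper_width: 0.0267
gripper_force: 59.1
```

arm_command --pt "-0.7 0 0.033 0 0 0 -0.5" --pt "-0.7 0 0.033 0 0 0 -0.5" --pt "-0.7 0 0.033 0 0 0 0" --pt "-0.7 0 0.025 0 0 0 0" --pt "-0.7 0 0.017 0 0 0 0" --pt "-0.7 0 0 0 0 0 0" --pt "-0.7 0 0 0 0 0 0" --pt "-0.7 0 0 0 0 0 0"

```text
clock: 6.0
ee_pos: [0.5606, 0.12, 0.1376]
ee_rot: [0.997, -0.082, 0.0, 0.0]
contact_force: [-0.6, -0.5, -0.5]
gripper_width: 0.0264
gripper_force: 59.1
```

```bash
python3 - <<'E'
from h import *
s=state(); print(s['clock'],s['ee_pos'],s['gripper_width'],s['gripper_force'],s['contact_force'])
snap('wrist','w3')
E
```

```text
6.0 [0.56057321 0.11997298 0.13764067] 0.02636140939297652 59.059597520245006 [-0.56081488 -0.50633541 -0.54874874]
```

View pics/w3.png

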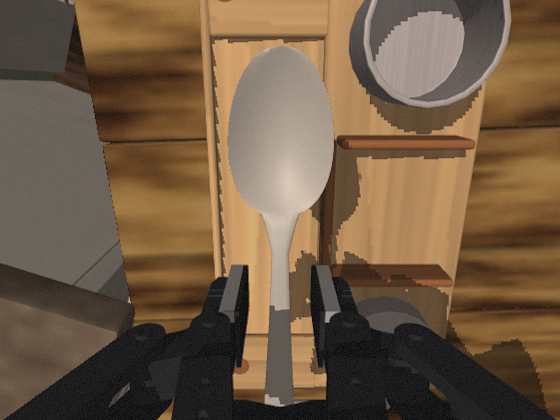

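The spoon is held straight, with its bowl tip at (281,46). The recess far edge is row 38, from (211,38) to (328,38). Its near edge is row ~334, the bay walls are at (405,143) and (395,275), and the deep cup rim centre is near (432,45).

```bash
python3 - <<'E'
from h import *
for n,u,v,z in [('TL',211,38,.014),('TR',328,38,.014),('BL',245,335,.014),('BR',318,335,.014),('wall1in',400,150,.039),('wall2in',390,266,.039),('wall1 R',474,139,.039),('wall2R',452,268,.039),('deep',435,33,.06),('trayRedge',483,95,.014),('trayL',215,235,.014)]: print(n,w('w3',u,v,z))
E
```

```text
TL [0.6752 0.1434 0.014 ]
TR [0.6636 0.0732 0.014 ]
BL [0.4625 0.1638 0.014 ]
BR [0.453  0.1073 0.014 ]
wall1in [0.5933 0.0417 0.039 ]
wall2in [0.5174 0.0533 0.039 ]
wall1 R [ 0.5926 -0.002   0.039 ]
wall2R [0.5092 0.0128 0.039 ]
deep [0.6529 0.0271 0.06  ]
trayRedge [ 0.6145 -0.02    0.014 ]
trayL [0.5488 0.1688 0.014 ]
```

arm_command --pt "-0.7 0.002 0.006 -0.02 0 0 0" --pt "-0.7 0 0 -0.03 0 0 0" --pt "-0.7 0 0 -0.03 0 0 0" --pt "-0.7 0 0 -0.02 0 0 0" --pt "-0.7 0 0 -0.008 0 0 0" --pt "-0.7 0 0 0 0 0 0" --pt "-0.7 0 0 0 0 0 0"

```text
clock: 6.63
ee_pos: [0.563, 0.1257, 0.0298]
ee_rot: [0.997, -0.082, -0.0, 0.0]
contact_force: [0.7, 0.0, -0.8]
gripper_width: 0.0263
gripper_force: 59.1
```

arm_command --pt "-0.7 0 0 -0.002 0 0 0" --pt "-0.7 0 0 -0.001 0 0 0" --pt "-0.7 0 0 0 0 0 0"

```text
clock: 6.88
ee_pos: [0.5633, 0.1263, 0.0272]
ee_rot: [0.997, -0.082, 0.001, -0.0]
contact_force: [-0.5, 0.3, -0.3]
gripper_width: 0.0263
gripper_force: 59.1
```

arm_command --pt "-0.7 0 0 -0.0015 0 0 0" --pt "-0.3 0 0 0 0 0 0" --pt "-0.2 0 0 0 0 0 0" --pt "-0.2 0 0 0 0 0 0" --pt "-0.2 0 0 0.02 0 0 0" --pt "-0.2 0 0 0.035 0 0 0" --pt "-0.2 0 0 0.04 0 0 0" --pt "-0.2 0 0 0.04 0 0 0"

```text
clock: 7.55
ee_pos: [0.562, 0.1262, 0.1609]
ee_rot: [0.997, -0.082, -0.001, 0.0]
contact_force: [1.7, 0.3, -0.3]
gripper_width: 0.0343
gripper_force: 0.0
```

```bash
python3 - <<'E'
from h import *
s=state(); print(s['clock'],s['ee_pos'],s['gripper_width'],s['gripper_force'],s['contact_force'])
snap('wrist','w4')
E
```

```text
7.55 [0.56198401 0.12621468 0.16092972] 0.034305905036881586 0.0 [ 1.67764123  0.29142847 -0.29217278]
```

View pics/w4.png

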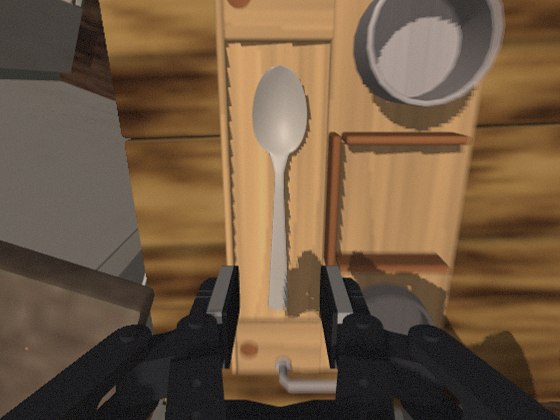

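The spoon lies in the recess, from (280,66) to (277,308).

```bash
python3 - <<'E'
from h import *
a=w('w4',280,66,.016);b=w('w4',277,309,.012);m=(a+b)/2
c=np.array([.5628,.126])-.049*np.array([.1633,.9866]); ex=np.array([.9866,-.1633]);ey=np.array([.1633,.9866])
print('tray',c,'spoon tray',(m[:2]-c)@ex,(m[:2]-c)@ey,np.degrees(np.arctan2(*(a-b)[1::-1])))
for n,x,y in(('deep',.105,-.036),('low',-.105,-.036),('jugbody',0,-.036)): print(n,c+x*ex+y*ey)
for n,u,v,z in [('deep',434,38,.06),('wall1in',405,144,.039),('wall2in',395,255,.039),('backwall',342,200,.039)]:
    p=w('w4',u,v,z)[:2]; print(n,p,(p-c)@ex,(p-c)@ey)
i=cv2.imread('pics/w1.png')
E
```

```text
tray [0.5547983 0.0776566] spoon tray -0.0023498099999998785 0.050032421050000046 -10.117299578815608
deep [0.6525125 0.0249925]
low [0.4453265 0.0592855]
jugbody [0.5489195 0.042139 ]
deep [0.6531 0.0247] 0.10563227000000006 -0.03619431394999999
wall1in [0.593  0.0376] 0.044231040000000006 -0.03328150394999999
wall2in [0.514  0.0496] -0.03566995999999996 -0.034343003949999985
backwall [0.5616 0.0828] 0.005870640000000021 0.00618519605000001
```

Spoon is placed. It sits at x -2 mm, y 50 mm in the tray frame. Next is the spice jar at about (0.655, -0.234).

arm_command --pt "1 0.0093 -0.02 0.005 0 0 0" --pt "1 0.0093 -0.037 0.005 0 0 0" --pt "1 0.0093 -0.037 0.005 0 0 0" --pt "1 0.0093 -0.037 0.005 0 0 0" --pt "1 0.0093 -0.037 0 0 0 0" --pt "1 0.0093 -0.037 0 0 0 0" --pt "1 0.0093 -0.037 0 0 0 0" --pt "1 0.0093 -0.037 0 0 0 0"

```text
clock: 8.27
ee_pos: [0.6372, -0.1546, 0.1799]
ee_rot: [0.997, -0.082, 0.0, 0.0]
contact_force: [1.1, -0.0, 0.6]
gripper_width: 0.0852
gripper_force: 0.0
```

arm_command --pt "1 0.0093 -0.037 0 0 0 0" --pt "1 0.0093 -0.03 0 0 0 0" --pt "1 0 -0.014 0 0 0 0" --pt "1 0 0 0 0 0 0" --pt "1 0 0 0 0 0 0" --pt "1 0 0 0 0 0 0"

```text
clock: 8.77
ee_pos: [0.6552, -0.2325, 0.1796]
ee_rot: [0.997, -0.082, -0.0, -0.0]
contact_force: [0.2, -0.3, 0.3]
gripper_width: 0.0851
gripper_force: 0.0
```

```bash
python3 - <<'E'
from h import *
s=state(); print(s['clock'],s['ee_pos'],s['gripper_width'],s['contact_force'])
snap('wrist','w5'); print(pix('w5',[.655,-.234,.109]))
E
```

```text
8.7667 [ 0.65524299 -0.23249762  0.17960893] 0.08511010558707985 [ 0.15782049 -0.26339857  0.30444102]
(np.float64(282.9), np.float64(237.7))
```

View pics/w5.png

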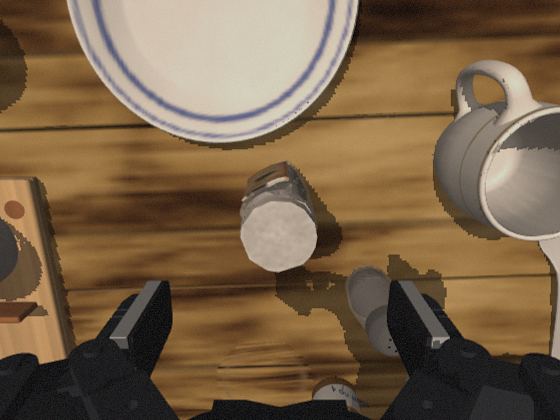

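The jar lid is centred at (278,235), close to the predicted (283,238). Descend and grip.

arm_command --pt "1 0.001 0 -0.025 0 0 0" --pt "1 0 0 -0.03 0 0 0" --pt "1 0 0 -0.028 0 0 0" --pt "1 0 0 -0.018 0 0 0" --pt "1 0 0 0 0 0 0" --pt "0.3 0 0 0 0 0 0" --pt "0.1 0 0 0 0 0 0" --pt "-0.3 0 0 0 0 0 0"

```text
clock: 9.48
ee_pos: [0.6578, -0.2336, 0.0807]
ee_rot: [0.997, -0.082, 0.001, 0.0]
contact_force: [0.6, -0.2, 1.0]
gripper_width: 0.0519
gripper_force: 0.1
```

arm_command --pt "-0.3 0 0 0 0 0 0" --pt "-0.3 0 0 0 0 0 0" --pt "-0.3 0 0 0 0 0 0"

```text
clock: 9.73
ee_pos: [0.658, -0.2338, 0.0812]
ee_rot: [0.997, -0.082, 0.002, 0.0]
contact_force: [0.3, 2.6, 8.8]
gripper_width: 0.0468
gripper_force: 60.5
```

arm_command --pt "-0.3 0 0 0.01 0 0 0" --pt "-0.3 0 0 0.025 0 0 0" --pt "-0.3 0 0 0.03 0 0 0" --pt "-0.3 0 0.01 0.025 0 0 0" --pt "-0.3 -0.001 0.02 0 0 0 0" --pt "-0.3 -0.001 0.03 0 0 0 0" --pt "-0.3 -0.001 0.032 0 0 0 0" --pt "-0.3 0 0.032 0 0 0 0"

```text
clock: 10.4
ee_pos: [0.6537, -0.1089, 0.1706]
ee_rot: [0.997, -0.083, 0.001, 0.0]
contact_force: [0.7, -0.9, -0.8]
gripper_width: 0.0467
gripper_force: 61.7
```

arm_command --pt "-0.3 0 0.032 0 0 0 0" --pt "-0.3 0 0.032 0 0 0 0" --pt "-0.3 0 0.03 0 0 0 0" --pt "-0.3 0 0.023 0 0 0 0" --pt "-0.3 0 0.012 0 0 0 0" --pt "-0.3 0 0.005 0 0 0 0" --pt "-0.3 0 0 0 0 0 0" --pt "-0.3 0 0 0 0 0 0"

```text
clock: 11.07
ee_pos: [0.6539, 0.0235, 0.1693]
ee_rot: [0.997, -0.082, 0.0, 0.0]
contact_force: [1.0, -0.7, -1.1]
gripper_width: 0.0467
gripper_force: 61.7
```

```bash
python3 - <<'E'
from h import *
s=state(); print(s['clock'],s['ee_pos'],s['gripper_width'],s['gripper_force'],s['contact_force'])
snap('wrist','w6'); print(pix('w6',[.6525,.025,.06]))
E
```

```text
11.0667 [0.65389343 0.02350646 0.1692857 ] 0.0466760934008119 61.683882709676254 [ 0.9809258  -0.7429688  -1.14663211]
(np.float64(278.0), np.float64(218.0))
```

View pics/w6.png

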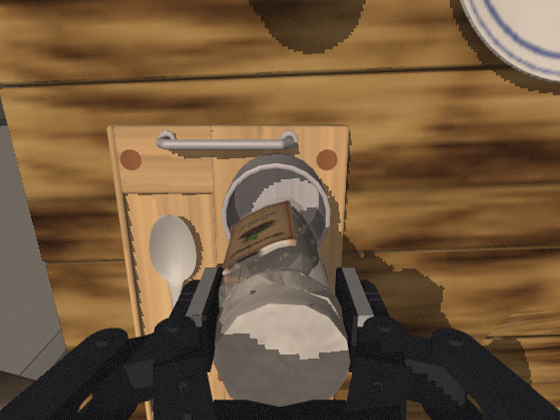

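The jar is held upright above the deep cup, whose rim is centred at (276,217) against a predicted (278,218). Lowering.

arm_command --pt "-0.3 0 0.001 -0.015 0 0 0" --pt "-0.3 0 0 -0.02 0 0 0" --pt "-0.3 0 0 -0.017 0 0 0" --pt "-0.3 0 0 -0.01 0 0 0" --pt "-0.3 0 0 -0.004 0 0 0" --pt "-0.3 0 0 -0.002 0 0 0" --pt "-0.3 0 0 0 0 0 0"

```text
clock: 11.7
ee_pos: [0.6539, 0.0248, 0.101]
ee_rot: [0.997, -0.082, 0.0, 0.0]
contact_force: [0.5, 0.5, 0.3]
gripper_width: 0.0465
gripper_force: 61.7
```

arm_command --pt "-0.3 0 0 -0.001 0 0 0" --pt "-0.3 0 0 0 0 0 0"

```text
clock: 11.87
ee_pos: [0.6542, 0.0253, 0.1005]
ee_rot: [0.997, -0.082, 0.001, -0.0]
contact_force: [-0.4, 0.9, -0.6]
gripper_width: 0.0465
gripper_force: 61.7
```

arm_command --pt "-0.3 0 0 -0.0015 0 0 0" --pt "-0.3 0 0 0 0 0 0" --pt "0.2 0 0 0 0 0 0" --pt "0.5 0 0 0 0 0 0" --pt "0.7 0 0 0 0 0 0" --pt "0.7 0 0 0.02 0 0 0" --pt "0.7 0 0 0.035 0 0 0" --pt "0.7 0 0 0.035 0 0 0"

```text
clock: 12.53
ee_pos: [0.6527, 0.0253, 0.1882]
ee_rot: [0.997, -0.082, -0.001, 0.0]
contact_force: [1.2, 0.5, 0.5]
gripper_width: 0.0728
gripper_force: 0.0
```

arm_command --pt "1 -0.005 -0.015 0.015 0 0 0" --pt "1 -0.0105 -0.036 0 0 0 0" --pt "1 -0.0105 -0.036 0 0 0 0" --pt "1 -0.0105 -0.036 0 0 0 0" --pt "1 -0.0105 -0.036 0 0 0 0" --pt "1 -0.0105 -0.036 0 0 0 0" --pt "1 -0.0105 -0.036 0 0 0 0" --pt "1 -0.0105 -0.036 0 0 0 0"

```text
clock: 13.2
ee_pos: [0.5741, -0.2435, 0.2033]
ee_rot: [0.997, -0.082, 0.0, 0.0]
contact_force: [0.2, 1.1, 0.8]
gripper_width: 0.0855
gripper_force: 0.0
```

arm_command --pt "1 -0.0105 -0.036 -0.01 0 0 0" --pt "1 -0.006 -0.016 -0.015 0 0 0" --pt "1 0 0 -0.015 0 0 0" --pt "1 0 0 0 0 0 0" --pt "1 0 0 0 0 0 0" --pt "1 0 0 0 0 0 0"

```text
clock: 13.7
ee_pos: [0.559, -0.2933, 0.1639]
ee_rot: [0.997, -0.082, 0.0, 0.0]
contact_force: [-0.2, -0.2, 0.6]
gripper_width: 0.0853
gripper_force: 0.0
```

```bash
python3 - <<'E'
from h import *
s=state(); print(s['clock'],s['ee_pos'],s['gripper_width'],s['contact_force'])
snap('wrist','w7'); print(pix('w7',[.559,-.294,.088]))
E
```

```text
13.7 [ 0.55900956 -0.29334029  0.16389072] 0.08533017825411868 [-0.23433628 -0.21697007  0.62067177]
(np.float64(281.2), np.float64(234.2))
```

View pics/w7.png

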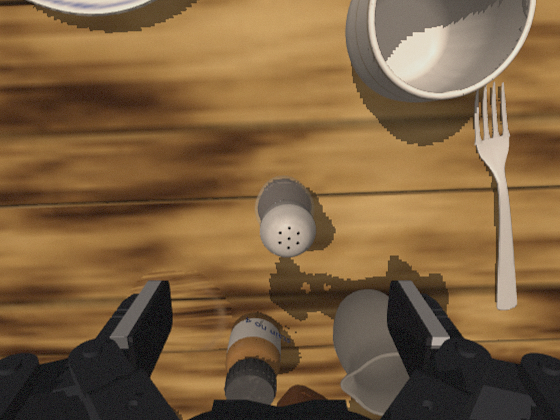

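Shaker top is at (288,237), so I'll shift about -3.5 mm in y and descend.

arm_command --pt "1 -0.001 -0.0035 -0.025 0 0 0" --pt "1 0 0 -0.03 0 0 0" --pt "1 0 0 -0.026 0 0 0" --pt "1 0 0 -0.016 0 0 0" --pt "1 0 0 0 0 0 0" --pt "0.3 0 0 0 0 0 0" --pt "0.1 0 0 0 0 0 0" --pt "-0.4 0 0 0 0 0 0"

```text
clock: 14.42
ee_pos: [0.5588, -0.2975, 0.0681]
ee_rot: [0.997, -0.082, 0.001, 0.001]
contact_force: [-0.3, 0.0, 0.5]
gripper_width: 0.0516
gripper_force: 0.0
```

arm_command --pt "-0.4 0 0 0 0 0 0" --pt "-0.5 0 0 0 0 0 0" --pt "-0.5 0 0 0 0 0 0" --pt "-0.5 0 0 0 0 0 0"

```text
clock: 14.75
ee_pos: [0.5586, -0.2975, 0.0681]
ee_rot: [0.997, -0.082, 0.001, 0.0]
contact_force: [-0.4, 2.2, 13.7]
gripper_width: 0.0323
gripper_force: 58.6
```

arm_command --pt "-0.5 0 0 0.01 0 0 0" --pt "-0.5 0 0 0.025 0 0 0" --pt "-0.5 0 0 0.03 0 0 0" --pt "-0.5 0 0.005 0.02 0 0 0" --pt "-0.5 -0.005 0.02 0 0 0 0" --pt "-0.5 -0.01 0.03 0 0 0 0" --pt "-0.5 -0.01 0.032 0 0 0 0" --pt "-0.5 -0.01 0.032 0 0 0 0"

```text
clock: 15.42
ee_pos: [0.5222, -0.1774, 0.1523]
ee_rot: [0.997, -0.083, 0.001, 0.0]
contact_force: [-0.2, 0.3, -1.9]
gripper_width: 0.0322
gripper_force: 59.2
```

arm_command --pt "-0.5 -0.01 0.032 0 0 0 0" --pt "-0.5 -0.01 0.032 0 0 0 0" --pt "-0.5 -0.01 0.032 0 0 0 0" --pt "-0.5 -0.01 0.032 0 0 0 0" --pt "-0.5 -0.01 0.032 0 0 0 0" --pt "-0.5 -0.01 0.032 0 0 0 0" --pt "-0.5 -0.01 0.025 0 0 0 0" --pt "-0.5 -0.007 0.015 0 0 0 0"

```text
clock: 16.08
ee_pos: [0.4447, 0.0559, 0.1522]
ee_rot: [0.997, -0.081, 0.0, -0.0]
contact_force: [0.2, -0.4, -1.5]
gripper_width: 0.0322
gripper_force: 59.2
```

arm_command --pt "-0.5 -0.001 0.005 0 0 0 0" --pt "-0.5 0 0 0 0 0 0" --pt "-0.5 0 0 0 0 0 0" --pt "-0.5 0 0 0 0 0 0"

```text
clock: 16.42
ee_pos: [0.4454, 0.0581, 0.1516]
ee_rot: [0.997, -0.082, 0.0, -0.0]
contact_force: [-0.4, -0.3, -1.1]
gripper_width: 0.0322
gripper_force: 59.2
```

```bash
python3 - <<'E'
from h import *
s=state(); print(s['clock'],s['ee_pos'],s['gripper_width'],s['gripper_force'],s['contact_force'])
snap('wrist','w8'); print(pix('w8',[.4453,.0593,.038]))
E
```

```text
16.4167 [0.44543955 0.05807873 0.15162538] 0.03223319128614985 59.193573705804 [-0.35536754 -0.34252809 -1.10704548]
(np.float64(278.1), np.float64(214.1))
```

View pics/w8.png

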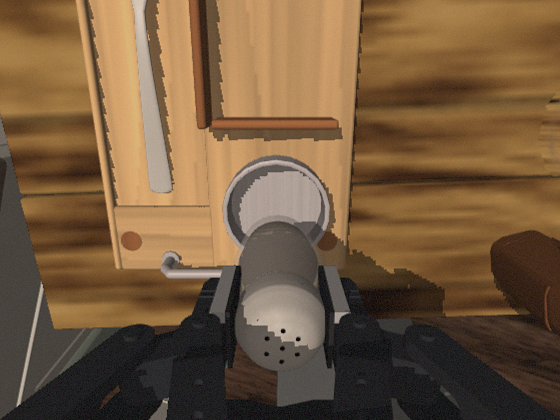

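The shaker is over the low cup, whose rim is centred at about (276,210). Lowering.

arm_command --pt "-0.5 0.001 0.001 -0.015 0 0 0" --pt "-0.5 0 0 -0.02 0 0 0" --pt "-0.5 0 0 -0.015 0 0 0" --pt "-0.5 0 0 -0.008 0 0 0" --pt "-0.5 0 0 -0.004 0 0 0" --pt "-0.5 0 0 -0.002 0 0 0" --pt "-0.5 0 0 0 0 0 0" --pt "-0.5 0 0 0 0 0 0"

```text
clock: 17.13
ee_pos: [0.4461, 0.0597, 0.0878]
ee_rot: [0.997, -0.082, 0.0, -0.0]
contact_force: [0.1, -0.4, -0.7]
gripper_width: 0.0318
gripper_force: 59.2
```

arm_command --pt "-0.5 0 0 -0.001 0 0 0" --pt "-0.5 0 0 -0.0005 0 0 0" --pt "0 0 0 0 0 0 0" --pt "0.3 0 0 0 0 0 0" --pt "0.6 0 0 0 0 0 0" --pt "0.6 0 0 0.02 0 0 0" --pt "0.6 0 0 0.035 0 0 0" --pt "0.6 0 0 0.035 0 0 0"

```text
clock: 17.8
ee_pos: [0.4446, 0.0598, 0.1763]
ee_rot: [0.997, -0.082, -0.001, 0.0]
contact_force: [1.2, 0.3, 0.3]
gripper_width: 0.0685
gripper_force: 0.0
```

Now the jug: go above its body, turning +90° so the fingers close along the jug's x.

arm_command --pt "1 0.008 -0.015 0.01 0 0 6" --pt "1 0.008 -0.027 0.01 0 0 6" --pt "1 0.008 -0.027 0 0 0 6" --pt "1 0.006 -0.027 0 0 0 6" --pt "1 0 -0.027 0 0 0 6" --pt "1 0 -0.027 0 0 0 6" --pt "1 0 -0.027 0 0 0 6" --pt "1 0 -0.027 0 0 0 6"

```text
clock: 18.47
ee_pos: [0.4755, -0.1455, 0.1959]
ee_rot: [0.943, 0.333, 0.0, 0.0]
contact_force: [0.6, -0.2, 0.1]
gripper_width: 0.0853
gripper_force: 0.0
```

arm_command --pt "1 0 -0.027 0 0 0 6" --pt "1 0 -0.027 0 0 0 6" --pt "1 -0.007 -0.027 0 0 0 6" --pt "1 -0.01 -0.03 0 0 0 6" --pt "1 -0.01 -0.03 0 0 0 6" --pt "1 -0.01 -0.03 0 0 0 6" --pt "1 0 -0.03 0 0 0 6" --pt "1 0 0 0 0 0 0"

```text
clock: 19.13
ee_pos: [0.4386, -0.35, 0.1961]
ee_rot: [0.761, 0.649, -0.0, 0.001]
contact_force: [-0.4, 0.0, -0.1]
gripper_width: 0.0853
gripper_force: 0.0
```

arm_command --pt "1 0 0 0 0 0 0" --pt "1 0 0 0 0 0 0" --pt "1 0 0 0 0 0 0"

```text
clock: 19.38
ee_pos: [0.4386, -0.3442, 0.1957]
ee_rot: [0.763, 0.646, 0.0, -0.0]
contact_force: [-0.2, -0.6, 0.2]
gripper_width: 0.0851
gripper_force: 0.0
```

```bash
python3 - <<'E'
from h import *
s=state(); print(s['clock'],s['ee_pos'],s['ee_rot'],s['q'],s['contact_force'])
snap('wrist','w9'); print(pix('w9',[.4375,-.346,.085]))
E
```

```text
19.3833 [ 0.43862155 -0.34419616  0.19568467] [ 7.62921332e-01  6.46491233e-01  1.02692767e-06 -3.55545713e-04] [-7.19795652e-01  4.13632954e-01  1.86440465e+00  1.40552591e-04
  8.64258071e-01 -5.55043324e-01] [-0.22393011 -0.58454969  0.20104974]
(np.float64(276.6), np.float64(216.7))
```

View pics/w9.png

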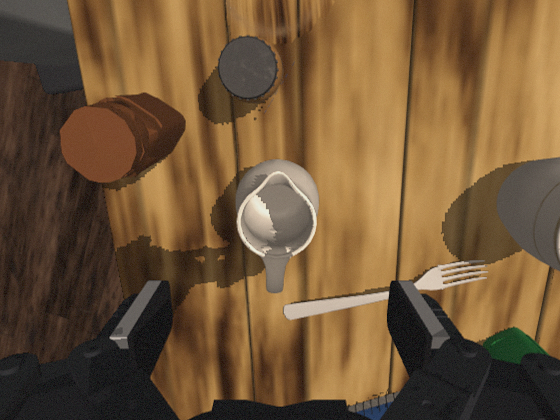

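The jug rim is centred at (277,219) and its handle runs straight down the image to (275,292). It is aligned with the tool and therefore with the tray. Descend and grip.

arm_command --pt "1 -0.001 -0.003 -0.025 0 0 0" --pt "1 0 0 -0.035 0 0 0" --pt "1 0 0 -0.035 0 0 0" --pt "1 0 0 -0.025 0 0 0" --pt "1 0 0 -0.016 0 0 0" --pt "1 0 0 0 0 0 0" --pt "1 0 0 0 0 0 0"

```text
clock: 20.02
ee_pos: [0.4376, -0.3472, 0.0595]
ee_rot: [0.763, 0.647, -0.0, -0.001]
contact_force: [0.6, -0.2, 1.0]
gripper_width: 0.0851
gripper_force: 0.0
```

arm_command --pt "0.5 0 0 0 0 0 0" --pt "0.3 0 0 0 0 0 0" --pt "0 0 0 0 0 0 0" --pt "0 0 0 0 0 0 0" --pt "0 0 0 0 0 0 0"

```text
clock: 20.43
ee_pos: [0.4383, -0.3485, 0.062]
ee_rot: [0.763, 0.647, 0.0, 0.001]
contact_force: [-2.8, 3.4, 21.8]
gripper_width: 0.0582
gripper_force: 60.3
```

arm_command --pt "0 0 0 0.01 0 0 0" --pt "0 0 0 0.02 0 0 0" --pt "0 0 0 0.03 0 0 0" --pt "0 0 0 0.03 0 0 0" --pt "0 0 0 0.02 0 0 0" --pt "0 0.005 0.015 0 0 0 0" --pt "0 0.009 0.028 0 0 0 0" --pt "0 0.009 0.032 0 0 0 0"

```text
clock: 21.1
ee_pos: [0.4613, -0.2737, 0.1717]
ee_rot: [0.763, 0.646, 0.0, 0.002]
contact_force: [0.3, -0.2, -1.4]
gripper_width: 0.0583
gripper_force: 64.9
```

arm_command --pt "0 0.009 0.032 0 0 0 0" --pt "0 0.009 0.032 0 0 0 0" --pt "0 0.009 0.032 0 0 0 0" --pt "0 0.009 0.032 0 0 0 0" --pt "0 0.009 0.032 0 0 0 0" --pt "0 0.009 0.032 0 0 0 0" --pt "0 0.009 0.032 0 0 0 0" --pt "0 0.009 0.028 0 0 0 0"

```text
clock: 21.77
ee_pos: [0.5332, -0.0192, 0.1712]
ee_rot: [0.763, 0.647, 0.001, 0.001]
contact_force: [0.9, -0.2, -1.6]
gripper_width: 0.0582
gripper_force: 64.9
```

arm_command --pt "0 0.009 0.028 0 0 0 0" --pt "0 0.006 0.02 0 0 0 0" --pt "0 0.001 0.012 0 0 0 0" --pt "0 0 0 0 0 0 0" --pt "0 0 0 0 0 0 0" --pt "0 0 0 0 0 0 0"

```text
clock: 22.27
ee_pos: [0.5484, 0.038, 0.1702]
ee_rot: [0.763, 0.647, 0.0, 0.0]
contact_force: [0.6, 0.0, -1.6]
gripper_width: 0.0578
gripper_force: 64.9
```

```bash
python3 - <<'E'
from h import *
s=state(); print(s['clock'],s['ee_pos'],s['ee_rot'],s['gripper_width'],s['gripper_force'],s['contact_force'])
snap('wrist','w10'); snap('top','top1')
ex=np.array([.9866,-.1633]);ey=np.array([.1633,.9866]);c=np.array([.5548,.0777])
for x,y in((-.0435,.0075),(.0435,.0075),(-.0435,-.07),(.0435,-.07)): print(pix('w10',[*(c+x*ex+y*ey),.039]))
E
```

```text
22.2667 [0.548402   0.03802167 0.17018636] [7.62806936e-01 6.46626290e-01 4.54196343e-06 1.39190929e-04] 0.05784978441697536 64.89949888804404 [ 0.59678837  0.04943283 -1.56036833]
(np.float64(213.3), np.float64(137.5))
(np.float64(341.6), np.float64(137.4))
(np.float64(219.1), np.float64(243.0))
(np.float64(336.3), np.float64(242.9))
```

View pics/w10.png

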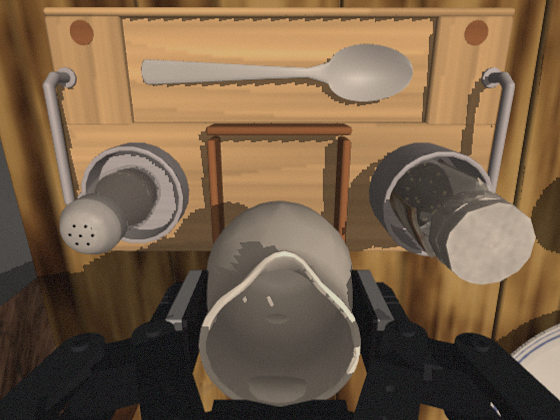

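The spoon, shaker and spice jar are all in place. The bay's inside walls are at columns 217 and 342 and its back is at row 137, within 1 mm of prediction. Lower the jug.

arm_command --pt "0 0.001 0.002 -0.015 0 0 0" --pt "0 0 0 -0.025 0 0 0" --pt "0 0 0 -0.025 0 0 0" --pt "0 0 0 -0.015 0 0 0" --pt "0 0 0 -0.008 0 0 0" --pt "0 0 0 -0.003 0 0 0" --pt "0 0 0 0 0 0 0" --pt "0 0 0 0 0 0 0"

```text
clock: 23.03
ee_pos: [0.5502, 0.0405, 0.0795]
ee_rot: [0.763, 0.647, 0.0, 0.0]
contact_force: [-0.5, 0.3, -1.0]
gripper_width: 0.0584
gripper_force: 64.9
```

arm_command --pt "0 0 0 -0.0015 0 0 0" --pt "0 0 0 0 0 0 0" --pt "0 0 0 0 0 0 0"

```text
clock: 23.28
ee_pos: [0.55, 0.0408, 0.0779]
ee_rot: [0.763, 0.647, 0.0, 0.0]
contact_force: [0.4, -0.1, -0.8]
gripper_width: 0.0581
gripper_force: 64.9
```

arm_command --pt "0 0 0 -0.0015 0 0 0" --pt "0 0 0 0 0 0 0" --pt "0 0 0 0 0 0 0"

```text
clock: 23.53
ee_pos: [0.5501, 0.0409, 0.0762]
ee_rot: [0.763, 0.647, 0.0, 0.0]
contact_force: [-0.0, 0.4, 4.8]
gripper_width: 0.0581
gripper_force: 65.9
```

Contact with the bay floor. Release and lift.

arm_command --pt "0.5 0 0 0 0 0 0" --pt "0.75 0 0 0 0 0 0" --pt "0.75 0 0 0 0 0 0" --pt "0.75 0 0 0.015 0 0 0" --pt "0.75 0 0 0.03 0 0 0" --pt "0.75 0 0 0.04 0 0 0" --pt "0.75 0 0 0.04 0 0 0" --pt "0.75 0 0 0 0 0 0"

```text
clock: 24.2
ee_pos: [0.553, 0.0409, 0.2076]
ee_rot: [0.763, 0.647, 0.004, 0.003]
contact_force: [3.5, 0.2, 0.0]
gripper_width: 0.0747
gripper_force: 0.0
```

arm_command --pt "0.75 0 -0.02 0 0 0 0" --pt "0.75 0 -0.03 0 0 0 0" --pt "0.75 0 -0.03 0 0 0 0" --pt "0.75 0 -0.02 0.02 0 0 0" --pt "0.75 0 0 0.03 0 0 0" --pt "0.75 0 0 0 0 0 0" --pt "0.75 0 0 0 0 0 0" --pt "0.75 0 0 0 0 0 0"

```text
clock: 24.87
ee_pos: [0.5495, -0.059, 0.2505]
ee_rot: [0.763, 0.647, 0.0, -0.0]
contact_force: [-0.5, 0.5, -1.5]
gripper_width: 0.0747
gripper_force: 0.0
```

```bash
python3 - <<'E'
from h import *
s=state(); print(s['clock'],s['ee_pos'],s['contact_force'])
snap('wrist','w11')
print(pix('w11',[.549,.042,.099]))
E
```

```text
24.8667 [ 0.54948161 -0.05904219  0.25054561] [-0.54115115  0.46768654 -1.53146667]
(np.float64(253.0), np.float64(57.2))
```

View pics/w11.png

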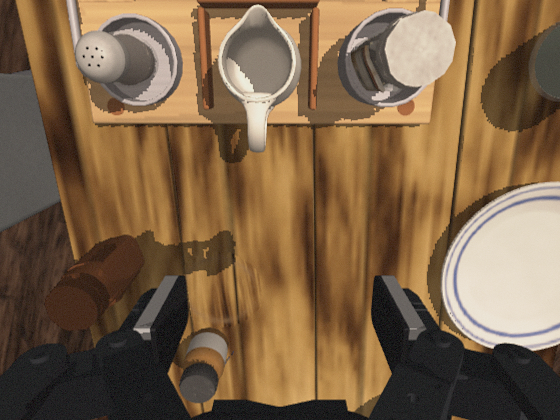

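The jug stands in the bay with its rim at (258,62) and its handle out of the open side to (257,150). The shaker is at (100,57) and the jar lid at (419,49), both upright in their cups. A quick numeric check, then hand in.

```bash
python3 - <<'E'
from h import *
ex=np.array([.9866,-.1633]);ey=np.array([.1633,.9866]);c=np.array([.5548,.0777])
for n,u,v,z in(('sh',101,57,.106),('jar',420,49,.127),('jug',258.5,62,.099)):
    p=w('w11',u,v,z)[:2]-c; print(n,p@ex,p@ey)
print(finish_job())
E
```

```text
sh -0.10109926999999996 -0.03649951
jar 0.10435850000000003 -0.03340825
jug 0.003852530000000065 -0.03919796
the job is handed in; nothing more can be done
None
```

The tray is laid and the job handed in at about 25 s. In the last pictures the spoon is in the recess, the spice jar in the deep cup, the shaker in the low cup and the jug in its bay with the handle out, each within about 4 mm of centre. The first spoon grasp missed and pressed on the counter with 119.5 N, just under the 120 N limit. I have not seen the verdict.

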